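# Snap the red incense tin shut with the lid press

## Task

The lid of the red incense tin is still standing proud. Take the wooden lid press by its handle, hold it squarely on the red tin's lid and press straight down until the lid clicks fully home, then stand the press upright back on its black rubber mat and let go.

Things in the scene. Friction and masses are not known exactly. Their poses are not given: they have to be found in the camera images.
- press: The lid press: a turned pale-wood hand tool standing upright on the black rubber mat, loose, 0.15 to 0.31 kg. A round foot 56 mm in diameter and 25 mm tall (the lowest 7 mm black rubber) carries a plain round handle 30 mm in diameter, from 25 mm to 90 mm above the underside. Origin: centre of the underside; z points up along the handle. It is round, so any grasp yaw will do. It is not the brass hand bell with the thin dark handle.
- mat: Round black rubber mat, 110 mm in diameter, 4 mm thick, fixed to the table, on which the press stands at the start. Origin: centre of its underside, on the table; z up.
- red_lid_top (a point): Centre of the flat top face of the red tin's lid; moves with the lid; z up. The lid is a red disc 78 mm in diameter and 16 mm tall on an upright round red tin fixed to the table, the only red one; at the start a 10 mm white neck shows below the lid and its top is 96 mm above the table, 86 mm once home. The green and the blue tin of the same shape (tops 86 mm high) are already shut.
- red_lid (a joint): How far the red lid has been pushed straight down, in m: 0 standing proud (start), 0.010 fully home at a hard stop. It resists with about 12 N at first and less as it goes down, springs back up if let go before 5 mm, and past 5 mm snaps down by itself and stays home.
Things that resemble listed ones, but are neither listed nor needed, are in the scene too. Leave any pink look-alike of the press alone.

How it is judged (in metres and radians):
On the way, in this order (a step that is already met when the one before it is completed fails the run):
1. the press is held squarely over the red lid, close above or touching it, while the lid is still up (value of joint red_lid below 0.004 m and horizontal distance between press and red_lid_top below 0.018 m and z of press in the frame of red_lid_top between -0.005 and 0.02 m and angle between press's own z axis and vertical below 0.2 rad and contact force between the fingers and press above 1 N), for 0.02 s.
2. the lid is pressed home under the press, still held and square on it (value of joint red_lid above 0.008 m and horizontal distance between press and red_lid_top below 0.018 m and z of press in the frame of red_lid_top below 0.01 m and angle between press's own z axis and vertical below 0.2 rad and contact force between the fingers and press above 1 N), for 0.02 s.
At the end, for the whole second after the job is handed in: The red lid is home (pushed down more than 8 of its 10 mm) and the press stands at rest, upright within 7 degrees, on the black rubber mat with its centre within 40 mm of the mat's centre (value of joint red_lid above 0.008 m and horizontal distance between press and mat below 0.04 m and z of press in the frame of mat below 0.012 m and angle between press's own z axis and vertical below 0.12 rad and linear speed of press below 0.02 m/s); the robot touches nothing.
It also fails if it takes over 48 s, if anything falls off the work surface, if the arm or the gripper's body presses on something with over 40 N, if the wrist force passes 120 N, or if a joint passes its speed limit or range.

## Robot

A 7-joint arm with a two-finger parallel gripper is mounted at the origin on the work surface. World frame = base frame: x ahead of the robot, y to its left, z up, the work surface at z = 0. Lengths are in m, angles in degrees, forces in N, time in s.
With the tool pointing down it reaches from about 0.4 to 0.85 m from the base axis. Payload 4.5 kg.
Tool frame: the origin (TCP) lies midway between the tips of the shut fingers; the grasp point (between the pads) lies 19 mm behind it; z points along the fingers, y is the line along which they close (so a half turn about z gives the same grasp; the last joint's range is limited). The gripper opens to 85 mm and grips with 20 to 120 N. Pads are 22 mm wide; open, the fingers measure 114 mm over their backs; the gripper's body (76 mm by 85 mm) begins 54 mm behind the grasp point. The pads swing forward as they close: fully open they stand 13 mm farther back than shut.
Start: joints at [-68.193, 39.483, -11.15, 89.685, 9.013, 51.709, -12.324], TCP at [0.212, 0.588, 0.231] pointing down, gripper open.
Joint ranges: [-172.22, 172.22], [-26.19, 119.32], [-84.43, 86.54], [7.71, 146.69], [-57.33, 237.33], [2.42, 119.75], [-152.13, 152.13]. Speed limits (degrees/s): [147.25, 147.25, 180, 180, 180, 180, 180].

## Interface

Orientations are given as [roll, pitch, yaw] about the fixed x, y, z axes, in that order (R = Rz(yaw) Ry(pitch) Rx(roll)).
In Python, from workcell import read_state, snapshot, camera_model, close_job, look_for, silhouettes, spot_point gives the robot as it stands.
- The arm moves only by the shell command python3 -m handwheel 'ROWS'. ROWS is JSON, one flat list of numbers, 7 for each row, row after row: the gripper's target within -1 to 1 (fully open at 1, half-way at 0, shut at -1), then the shift along the tool's x, y, z normalised to -1 to 1, where 1 is 4 cm, then the turn, a rotation vector about the tool's x, y, z normalised to -1 to 1, where 1 is 0.1 rad. In form: [grip, x, y, z, rx, ry, rz, grip, x, y, z, rx, ry, rz, ...]. A call has 1 to 5 rows; each row shifts and turns the commanded pose from where the row before left it, along the tool's axes as they then stand; what a row does not reach is not made up. A row lasts 1/12 s, in which the tool goes at most 41.7 mm and 7.16 degrees, less where a joint would pass 70% of its speed; a pose out of reach is approached as far as the arm can. A call with a number of a shift or a turn outside -1 to 1 is refused whole. A call with a gripper value outside its range is refused whole. The fingers move at their own pace and stop on an object; the grip force is fixed at half the most. Time passes only in rows, so rows that do not move let the fingers close. It gives the time, the measured TCP pose, the force, the opening and the grip force at its end, in the units of the state.
- read_state(): the state, without advancing time (a new reading comes with each control period).
- snapshot(name): name is "scene" or "top" or "wrist"; returns the picture (480x640x3 uint8, blue, green, red); there is no depth.
- camera_model(name): a dict with "K" (3x3 intrinsics, pixels), "cam_to_world" (4x4, takes a point from camera to world coordinates). Camera axes: x right, y down, z forward; pixel columns grow to the right and rows downward; lengths in m; the calibration is good to about 2 mm. A picture is of the moment at which its call begins: read the wrist's pose just before it. camera_model takes no time and is no camera call; for the wrist camera it gives the pose at the moment of the call.
- close_job(): hands the job in; it is judged then, once.
Trained networks look in the newest picture that a camera, given by its name, has taken for a name from the list of things; names that differ only in an ending like _2 or _b are one class to them, and where a whole thing is asked for, a point or a joint stands for the part that bears it (a point fixed in the world has none). Each returns a list of dicts, best first, with "confidence" (0 to 1); they miss things now and then, are a little off and sometimes report something else, mostly with a low value. They report only what shows in the picture. A call takes as long as a camera call. They do not tell look-alikes from the thing itself.
- look_for(camera, query): "point" ([x, y, z] in m, in world coordinates, good to about 4 mm: the middle of the surface that is visible of it).
- silhouettes(camera, query): "mask" (480x640 bool, what is visible of it).
- spot_point(camera, query): "point" ([x, y, z] in m, in world coordinates, good to about 4 mm: a listed point, or the origin of a listed thing).
The state is a dict: "time_s": time; "joint_pos": joint angles; "qvel": joint speeds; "tau": joint torques, N m; "ee_pos": TCP position; "tool_rot": TCP orientation; "wrist_force": force on the tool from outside, world axes, zero at the start; "ft_torque": the same for the moment, N m; "finger_gap": finger opening in m; "gripper_force": force on a finger pad.
Only numpy, scipy, OpenCV 4.12 (cv2) and the standard library are available. Lean on these libraries where they do the work, as an engineer would, in place of code of your own. Each camera call takes 0.05 s, during which the arm holds its last target. There are 200 camera calls.

## Working session

There is one attempt and no reset: what is moved stays moved. The work goes in short steps, Python scripts to look and compute and a shell command to move; the robot and the scene stay as the last step left them, time stands still between calls to the robot, and variables do not carry over. Pictures are saved under pics/ and viewed, at most 10 in all, crops included, and the job is handed in when it is done.

```bash
mkdir -p pics; python3 - <<'E'
from workcell import *
import cv2,numpy as np
a=snapshot("scene");b=snapshot("top")
cv2.imwrite("pics/s.png",a);cv2.imwrite("pics/t.png",b)
for c in("scene","top"):
  for q in("press","mat","red_lid_top"):
    try:print(c,q,[(np.round(d["point"],3).tolist(),round(d["confidence"],2)) for d in spot_point(c,q)])
    except Exception as e:print(c,q,e)
s=read_state();print(s["time_s"],s["ee_pos"],s["tool_rot"],s["finger_gap"])
E
```

```text
scene press [([0.498, 0.175, 0.003], 0.72), ([0.49, 0.057, 0.003], 0.65), ([0.635, 0.164, 0.001], 0.58)]
scene mat [([0.504, 0.189, -0.003], 0.7)]
scene red_lid_top [([0.473, -0.338, 0.096], 0.79)]
top press [([0.49, 0.058, -0.002], 0.91), ([0.5, 0.179, 0.002], 0.76), ([0.637, 0.169, -0.002], 0.66)]
top mat [([0.503, 0.189, -0.004], 0.74)]
top red_lid_top [([0.466, -0.338, 0.097], 0.9)]
0.4 [0.21240999 0.58774043 0.23117653] [-1.79988420e+02 -6.77607191e-04  1.60130081e+02] 0.08533248260032122
```

View pics/s.png

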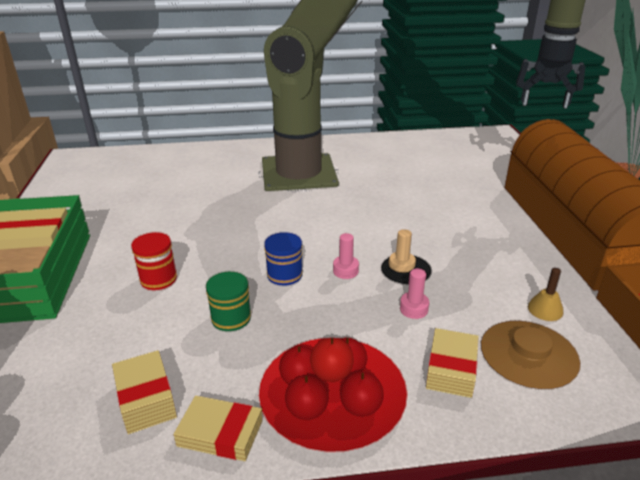

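View pics/t.png

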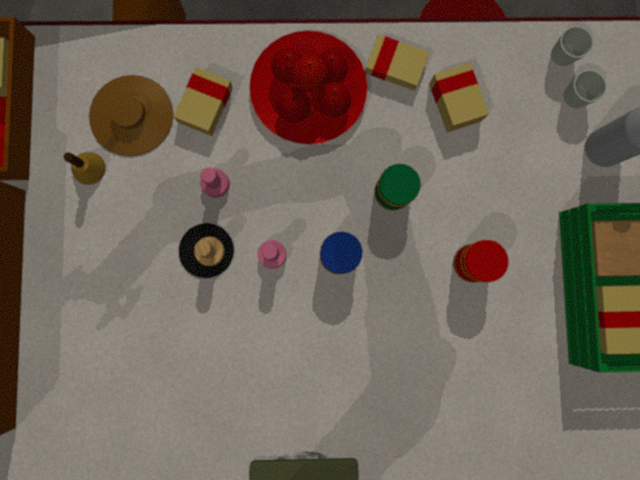

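Candidates for the press in the scene picture: pale wood on the black mat (404,255), pink look-alikes (346,258) and (415,297), and the brass bell (548,297). In the top picture these are (208,250), (271,254), (214,182) and (85,167). Only the pale-wood one on the black mat fits the description. The red tin is at scene (155,260), top (481,261). Next I'll check this in one crop and refine the positions.

```bash
cat > h.py <<'E'
from workcell import *
import cv2,numpy as np
def px2w(cam,u,v,z):
    m=camera_model(cam);K=np.array(m["K"]);T=np.array(m["cam_to_world"])
    d=T[:3,:3]@np.linalg.solve(K,[u,v,1]);o=T[:3,3]
    return o+d*(z-o[2])/d[2]
def w2px(cam,p):
    m=camera_model(cam);K=np.array(m["K"]);T=np.array(m["cam_to_world"])
    q=K@(T[:3,:3].T@(np.array(p)-T[:3,3]));return q[:2]/q[2]
E
python3 - <<'E'
from h import *
a=cv2.imread("pics/s.png");b=cv2.imread("pics/t.png")
# overlay predicted outlines on both pictures
def circ(img,cam,c,r,z,col,s):
    P=np.array([w2px(cam,[c[0]+r*np.cos(t),c[1]+r*np.sin(t),z]) for t in np.linspace(0,6.28,60)])
    cv2.polylines(img,[np.int32((P-s[0])*s[1])],True,col,1)
def crop(img,cam,u,v,w,h,k,pc=None):
    o=np.array([u,v]);im=cv2.resize(img[v:v+h,u:u+w],None,fx=k,fy=k,interpolation=cv2.INTER_CUBIC)
    for c,r,z,col in pc: circ(im,cam,c,r,z,col,(o,k))
    return im
pr=(.499,.177);mt=(.5035,.189);rl=(.469,-.338)
pc=[(pr,.015,.094,(255,0,0)),(pr,.028,.029,(0,255,0)),(mt,.055,.004,(0,255,255)),(rl,.039,.096,(255,255,0))]
A=np.hstack([crop(b,"top",165,205,90,90,4,pc),crop(b,"top",440,215,90,90,4,pc)])
B=np.hstack([crop(a,"scene",365,215,90,90,3,pc)[:240],crop(a,"scene",110,215,90,90,3,pc)[:240]])
B=cv2.copyMakeBorder(B,0,0,0,A.shape[1]-B.shape[1],cv2.BORDER_CONSTANT)
cv2.imwrite("pics/c.png",np.vstack([A,B])[:600])
hsv=cv2.cvtColor(b,cv2.COLOR_BGR2HSV)
for n,(u,v) in dict(lid=(485,261),mat=(207,250)).items():
    r=np.zeros(b.shape[:2],np.uint8);cv2.circle(r,(u,v),36,255,-1)
    m=cv2.inRange(hsv,(0,200,110),(10,255,255))|cv2.inRange(hsv,(170,200,110),(180,255,255)) if n=="lid" else cv2.inRange(hsv,(0,0,0),(180,255,40))
    c=max(cv2.findContours(m&r,cv2.RETR_EXTERNAL,cv2.CHAIN_APPROX_NONE)[0],key=cv2.contourArea)
    (x,y),rad=cv2.minEnclosingCircle(c);e=cv2.fitEllipse(c)
    z=.096 if n=="lid" else .004
    print(n,x,y,rad,e,px2w("top",x,y,z).round(4),px2w("top",*e[0],z).round(4))
E
```

```text
lid 486.5113220214844 260.0629577636719 20.990001678466797 ((486.7582702636719, 260.3295593261719), (38.787635803222656, 40.737022399902344), 139.1405029296875) [ 0.4716 -0.3371  0.096 ] [ 0.4711 -0.3375  0.096 ]
mat 205.36000061035156 250.06666564941406 27.195209503173828 ((205.82537841796875, 250.2320556640625), (52.1574821472168, 53.456512451171875), 34.13472366333008) [0.5046 0.1874 0.004 ] [0.5043 0.1865 0.004 ]
```

View pics/c.png

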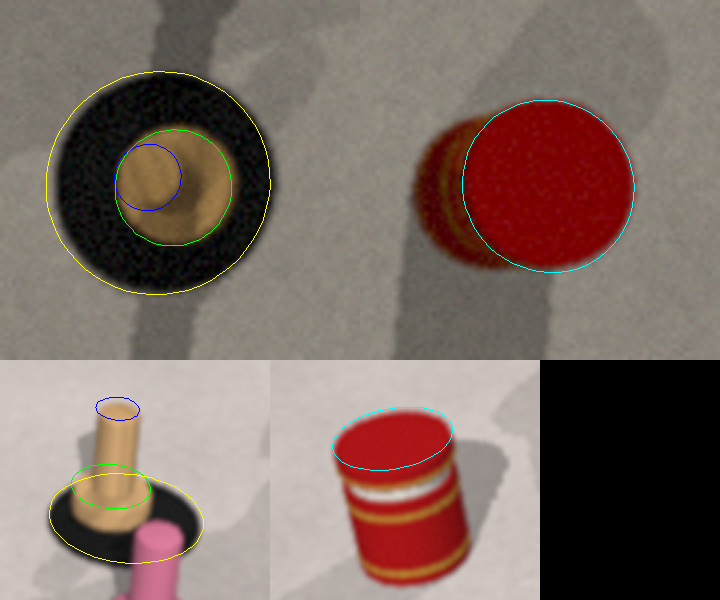

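The crop confirms it: the pale-wood press stands on the black mat, centred near (0.501, 0.175) after a 1 px correction. The lid is at (0.471, -0.3375) with its white neck showing, and the mat at (0.504, 0.187). From the start the tool has to go -10.3 along x and -7.2 along y, in units of 4 cm.

```bash
python3 -m handwheel '[1,-0.69,-0.48,0,0,0,0, 1,-0.69,-0.48,0,0,0,0, 1,-0.69,-0.48,0,0,0,0, 1,-0.69,-0.48,0,0,0,0, 1,-0.69,-0.48,0,0,0,0]'
python3 -m handwheel '[1,-0.69,-0.48,0,0,0,0, 1,-0.69,-0.48,0,0,0,0, 1,-0.69,-0.48,0,0,0,0, 1,-0.69,-0.48,0,0,0,0, 1,-0.69,-0.48,0,0,0,0]'
python3 -m handwheel '[1,-0.69,-0.48,0,0,0,0, 1,-0.69,-0.48,0,0,0,0, 1,-0.69,-0.48,0,0,0,0, 1,-0.69,-0.48,0,0,0,0, 1,-0.6,-0.4,0,0,0,0]'
python3 -m handwheel '[1,0,0,0,0,0,0, 1,0,0,0,0,0,0, 1,0,0,0,0,0,0]'
cat >> h.py <<'E'
def todo(x,y,z):
    from scipy.spatial.transform import Rotation as R
    s=read_state();r=R.from_euler("xyz",s["tool_rot"],degrees=True)
    print("t",s["time_s"],"pos",np.round(s["ee_pos"],4),"rot",np.round(s["tool_rot"],1),"units",np.round(r.inv().apply(np.array([x,y,z])-s["ee_pos"])/.04,2),"F",np.round(s["wrist_force"],1),"gap",round(s["finger_gap"],4),"g",np.round(s["gripper_force"],1),"q",np.round(s["joint_pos"],0))
E
python3 - <<'E'
from h import *
todo(.5015,.1745,.046)
w=snapshot("wrist");cv2.imwrite("pics/w.png",w)
for z,r in((.094,.015),(.029,.028)):print(w2px("wrist",[.5015,.1745,z]))
P=spot_point("wrist","press");print([(np.round(d["point"],3).tolist(),round(d["confidence"],2)) for d in P])
E
```

```text
time_s: 0.82
ee_pos: [0.3103, 0.4493, 0.2314]
tool_rot: [180.0, 0.0, 160.1]
wrist_force: [-0.0, 0.3, 0.3]
finger_gap: 0.0852
gripper_force: 0.0
time_s: 1.23
ee_pos: [0.4076, 0.3121, 0.2315]
tool_rot: [180.0, 0.0, 160.1]
wrist_force: [1.7, 0.6, -0.1]
finger_gap: 0.0856
gripper_force: 0.0
time_s: 1.65
ee_pos: [0.5029, 0.1779, 0.2314]
tool_rot: [-180.0, 0.0, 160.0]
wrist_force: [0.3, -0.5, 0.1]
finger_gap: 0.0854
gripper_force: 0.0
time_s: 1.9
ee_pos: [0.5012, 0.1812, 0.2313]
tool_rot: [180.0, -0.0, 160.2]
wrist_force: [-0.6, -0.1, 0.5]
finger_gap: 0.0854
gripper_force: 0.0
t 1.9 pos [0.5012 0.1812 0.2313] rot [180.   -0.  160.2] units [-0.07 -0.16  4.63] F [-0.6 -0.1  0.5] gap 0.0854 g 0.0 q [-16.  33. -15. 105.  12.  43.  34.]
[315.61281201 234.14769511]
[317.01710511 216.04704301]
[([0.498, 0.177, 0.008], 0.92), ([0.638, 0.169, 0.0], 0.8), ([0.492, 0.057, 0.004], 0.64)]
```

View pics/w.png

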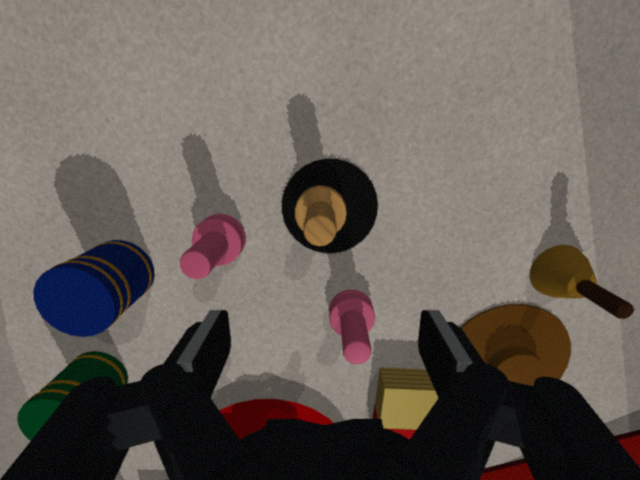

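The wrist view shows the press handle's top at about (320,230) and the foot's top at (320,211), with the mat around them. The pink look-alikes stand clear at (215,245) and (352,325).

```bash
python3 - <<'E'
from h import *
print(px2w("wrist",320,230,.094),px2w("wrist",320.5,210.5,.029),px2w("wrist",330,205,.004))
todo(.4995,.1775,.046)
E
```

```text
[0.49912092 0.17967441 0.094     ] [0.49696728 0.18028695 0.029     ] [0.50007117 0.190355   0.004     ]
t 2.0 pos [0.5008 0.1821 0.2314] rot [180.   -0.  160.3] units [-0.01 -0.12  4.63] F [-0.3 -0.3 -0.6] gap 0.0856 g 0.0 q [-16.  33. -15. 106.  12.  43.  34.]
```

```bash
python3 -m handwheel '[1,-0.01,-0.1,0.7,0,0,0, 1,0,0,0.7,0,0,0, 1,0,0,0.7,0,0,0, 1,0,0,0.6,0,0,0, 1,0,0,0.5,0,0,0]'
python3 -m handwheel '[1,0,0,0.5,0,0,0, 1,0,0,0.4,0,0,0, 1,0,0,0.3,0,0,0, 1,0,0,0.2,0,0,0, 1,0,0,0,0,0,0]'
python3 -m handwheel '[-1,0,0,0,0,0,0, -1,0,0,0,0,0,0, -1,0,0,0,0,0,0, -1,0,0,0,0,0,0, -1,0,0,0,0,0,0]'
python3 -m handwheel '[-1,0,0,0,0,0,0, -1,0,0,0,0,0,0, -1,0,0,0,0,0,0, -1,0,0,0,0,0,0, -1,0,0,0,0,0,0]'
python3 - <<'E'
from h import *
todo(.4995,.1775,.046)
E
```

```text
time_s: 2.42
ee_pos: [0.4993, 0.178, 0.1018]
tool_rot: [-180.0, -0.1, 160.3]
wrist_force: [-0.1, -0.7, 0.3]
finger_gap: 0.0857
gripper_force: 0.0
time_s: 2.83
ee_pos: [0.4992, 0.1776, 0.046]
tool_rot: [-179.9, -0.1, 160.3]
wrist_force: [-0.2, -0.5, 0.5]
finger_gap: 0.0854
gripper_force: 0.0
time_s: 3.25
ee_pos: [0.5011, 0.1769, 0.0481]
tool_rot: [179.9, 0.1, 160.1]
wrist_force: [-1.4, -0.4, 5.9]
finger_gap: 0.0287
gripper_force: 58.6
time_s: 3.67
ee_pos: [0.5011, 0.1769, 0.0481]
tool_rot: [179.9, 0.1, 160.1]
wrist_force: [-0.8, 0.0, 6.2]
finger_gap: 0.0289
gripper_force: 58.9
t 3.6667 pos [0.5011 0.1769 0.0481] rot [1.799e+02 1.000e-01 1.601e+02] units [0.04 0.   0.05] F [-0.8  0.   6.2] gap 0.0289 g 58.9 q [-20.  50.  -7. 113.  18.  18.  28.]
```

```bash
python3 -m handwheel '[-1,0,0,-0.3,0,0,0, -1,0,0,-0.7,0,0,0, -1,0,0,-0.8,0,0,0, -1,0,0,-0.8,0,0,0, -1,0,0,-0.6,0,0,0]'
python3 -m handwheel '[-1,0,0,0,0,0,0, -1,0,0,0,0,0,0]'
python3 - <<'E'
from h import *
todo(.471,-.3375,.175)
a=snapshot("scene");w=snapshot("wrist")
cv2.imwrite("pics/l.png",np.hstack([cv2.resize(a[180:340,340:480],(420,480)),w[:,130:510]]))
E
```

```text
time_s: 4.08
ee_pos: [0.5008, 0.1766, 0.1774]
tool_rot: [179.9, 0.1, 160.1]
wrist_force: [-0.1, -0.1, -1.7]
finger_gap: 0.0285
gripper_force: 59.5
time_s: 4.25
ee_pos: [0.5012, 0.1766, 0.1762]
tool_rot: [179.9, 0.1, 160.1]
wrist_force: [0.3, 0.2, -2.7]
finger_gap: 0.0283
gripper_force: 59.6
t 4.25 pos [0.5012 0.1766 0.1762] rot [1.799e+02 1.000e-01 1.601e+02] units [ -3.66 -12.34   0.02] F [ 0.3  0.2 -2.7] gap 0.0283 g 59.6 q [-16.  37. -13. 109.  14.  35.  32.]
```

View pics/l.png

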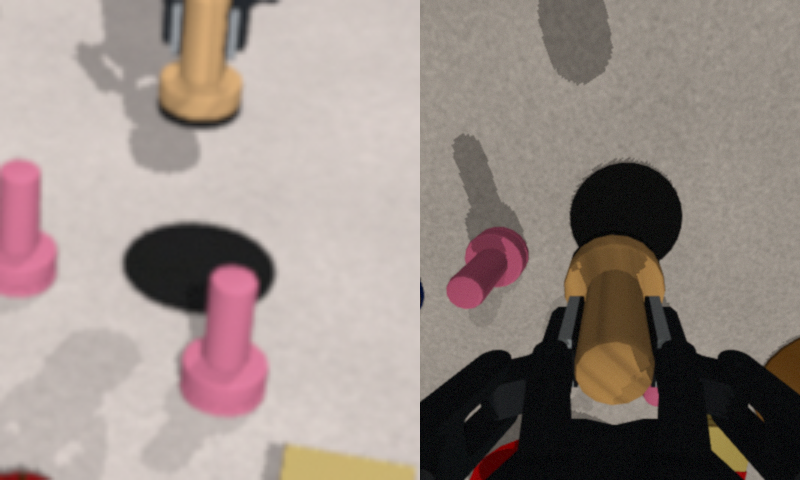

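The press hangs upright in the fingers, clear of the mat; its handle top is at wrist pixel (323,375). I'll carry it 20 rows to the lid.

```bash
python3 - <<'E'
from h import *
s=read_state();print(s["ee_pos"],px2w("wrist",323,375,s["ee_pos"][2]+.046))
E
python3 -m handwheel '[-1,-0.1,-0.32,0,0,0,0, -1,-0.17,-0.6,0,0,0,0, -1,-0.18,-0.62,0,0,0,0, -1,-0.18,-0.62,0,0,0,0, -1,-0.18,-0.62,0,0,0,0]'
python3 -m handwheel '[-1,-0.18,-0.62,0,0,0,0, -1,-0.18,-0.62,0,0,0,0, -1,-0.18,-0.62,0,0,0,0, -1,-0.18,-0.62,0,0,0,0, -1,-0.18,-0.62,0,0,0,0]'
python3 -m handwheel '[-1,-0.18,-0.62,0,0,0,0, -1,-0.18,-0.62,0,0,0,0, -1,-0.18,-0.62,0,0,0,0, -1,-0.18,-0.62,0,0,0,0, -1,-0.18,-0.62,0,0,0,0]'
python3 -m handwheel '[-1,-0.18,-0.62,0,0,0,0, -1,-0.18,-0.62,0,0,0,0, -1,-0.18,-0.62,0,0,0,0, -1,-0.18,-0.62,0,0,0,0, -1,-0.18,-0.62,0,0,0,0]'
python3 -m handwheel '[-1,-0.12,-0.3,0,0,0,0, -1,0,0,0,0,0,0, -1,0,0,0,0,0,0]'
python3 - <<'E'
from h import *
todo(.471,-.3375,.160)
a=snapshot("scene");w=snapshot("wrist");t=snapshot("top")
print([(np.round(d["point"],3).tolist(),round(d["confidence"],2)) for c in("wrist","top","scene") for d in spot_point(c,"red_lid_top")[:1]])
print([(np.round(d["point"],3).tolist(),round(d["confidence"],2)) for c in("wrist","top","scene") for d in spot_point(c,"press")])
cv2.imwrite("pics/m.png",np.hstack([cv2.resize(a[150:310,85:225],(420,480)),w[:,130:510]]))
E
```

```text
[0.49966109 0.17592864 0.17419107] [0.49848616 0.1766914  0.22019107]
time_s: 4.77
ee_pos: [0.4918, 0.0585, 0.1738]
tool_rot: [-179.9, -0.2, 160.1]
wrist_force: [0.7, -0.3, -1.7]
finger_gap: 0.029
gripper_force: 59.5
time_s: 5.18
ee_pos: [0.4832, -0.0702, 0.1739]
tool_rot: [-179.9, -0.2, 160.1]
wrist_force: [0.5, 1.4, -2.3]
finger_gap: 0.0285
gripper_force: 59.5
time_s: 5.6
ee_pos: [0.4746, -0.1988, 0.1738]
tool_rot: [-180.0, -0.2, 160.1]
wrist_force: [0.6, -0.4, -1.5]
finger_gap: 0.0288
gripper_force: 59.5
time_s: 6.02
ee_pos: [0.466, -0.3273, 0.1735]
tool_rot: [180.0, -0.2, 160.1]
wrist_force: [-0.1, 0.0, -0.9]
finger_gap: 0.0288
gripper_force: 59.5
time_s: 6.27
ee_pos: [0.4679, -0.3381, 0.1741]
tool_rot: [179.9, -0.1, 160.1]
wrist_force: [0.2, 0.8, -1.7]
finger_gap: 0.0289
gripper_force: 59.6
t 6.2667 pos [ 0.4679 -0.3381  0.1741] rot [ 1.799e+02 -1.000e-01  1.601e+02] units [-0.07  0.04  0.35] F [ 0.2  0.8 -1.7] gap 0.0289 g 59.6 q [ 43.  41. -20. 101.  20.  42.  83.]
[([0.503, 0.188, -0.0], 0.65), ([0.475, -0.339, 0.096], 0.78)]
[([0.466, -0.336, 0.131], 0.61), ([0.64, 0.169, 0.002], 0.97), ([0.49, 0.06, -0.002], 0.89), ([0.466, -0.334, 0.13], 0.65), ([0.467, -0.338, 0.127], 0.96), ([0.636, 0.166, 0.001], 0.68), ([0.487, 0.055, 0.003], 0.57)]
```

View pics/m.png

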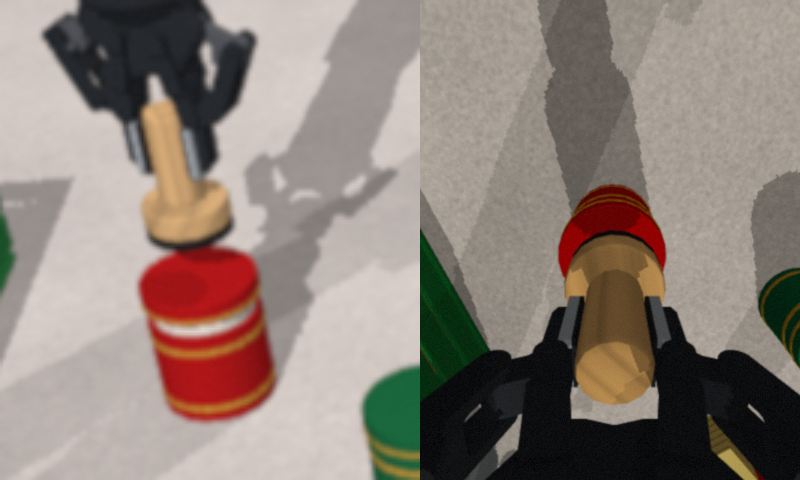

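The press hangs upright over the red tin, about 33 mm above the lid, with the white neck still showing at crop (210,322). The press is some 4 mm short in x, so I'll correct that and go down in small steps.

```bash
python3 -m handwheel '[-1,-0.1,0.03,0.2,0,0,0, -1,0,0,0.2,0,0,0, -1,0,0,0.15,0,0,0, -1,0,0,0,0,0,0]'
python3 -m handwheel '[-1,0,0,0.1,0,0,0, -1,0,0,0,0,0,0, -1,0,0,0.1,0,0,0, -1,0,0,0,0,0,0]'
python3 -m handwheel '[-1,0,0,0.05,0,0,0, -1,0,0,0,0,0,0, -1,0,0,0.05,0,0,0, -1,0,0,0,0,0,0]'
python3 -m handwheel '[-1,0,0,0.05,0,0,0, -1,0,0,0,0,0,0]'
```

```text
time_s: 7.05
ee_pos: [0.4718, -0.3381, 0.1512]
tool_rot: [180.0, -0.2, 160.1]
wrist_force: [-1.1, -0.0, -2.7]
finger_gap: 0.0285
gripper_force: 59.6
time_s: 7.38
ee_pos: [0.4728, -0.3386, 0.1448]
tool_rot: [180.0, -0.0, 160.1]
wrist_force: [0.7, 0.7, -1.6]
finger_gap: 0.0287
gripper_force: 59.6
time_s: 7.72
ee_pos: [0.4729, -0.3387, 0.1411]
tool_rot: [180.0, -0.0, 160.1]
wrist_force: [-0.4, 0.0, -1.3]
finger_gap: 0.029
gripper_force: 59.6
time_s: 7.88
ee_pos: [0.4733, -0.3388, 0.14]
tool_rot: [-180.0, 0.0, 160.1]
wrist_force: [-2.4, 1.5, 10.3]
finger_gap: 0.0291
gripper_force: 60.7
```

Contact at TCP z = 0.140, with the lid still up. I'll hold a moment, then press on.

```bash
python3 -m handwheel '[-1,0,0,0,0,0,0, -1,0,0,0.1,0,0,0, -1,0,0,0,0,0,0]'
python3 -m handwheel '[-1,0,0,0.1,0,0,0, -1,0,0,0,0,0,0]'
python3 -m handwheel '[-1,0,0,0.1,0,0,0, -1,0,0,0,0,0,0, -1,0,0,0,0,0,0]'
```

```text
time_s: 8.13
ee_pos: [0.473, -0.3387, 0.1355]
tool_rot: [-180.0, 0.0, 160.1]
wrist_force: [0.5, 0.6, -1.1]
finger_gap: 0.0285
gripper_force: 59.9
time_s: 8.3
ee_pos: [0.4727, -0.3386, 0.1305]
tool_rot: [180.0, -0.1, 160.1]
wrist_force: [-0.1, 0.0, -1.8]
finger_gap: 0.0288
gripper_force: 59.9
time_s: 8.55
ee_pos: [0.4732, -0.3388, 0.1298]
tool_rot: [-179.9, 0.1, 160.1]
wrist_force: [-5.8, 2.7, 21.4]
finger_gap: 0.0288
gripper_force: 62.1
```

The lid snapped down and the press met the hard stop at z = 0.130, exactly 10 mm lower. Now I'll lift and carry it back.

```bash
python3 -m handwheel '[-1,0,0,-0.2,0,0,0, -1,0,0,-0.3,0,0,0, -1,0,0,-0.4,0,0,0, -1,0,0,-0.4,0,0,0, -1,0,0,0,0,0,0]'
python3 - <<'E'
from h import *
todo(.5035,.1865,.178)
s=snapshot("scene");w=snapshot("wrist")
cv2.imwrite("pics/n.png",np.hstack([cv2.resize(s[150:310,85:225],(420,480)),w[:,130:510]]))
E
```

```text
time_s: 8.97
ee_pos: [0.475, -0.3396, 0.1818]
tool_rot: [-180.0, 0.3, 160.1]
wrist_force: [0.4, 0.4, -1.4]
finger_gap: 0.0286
gripper_force: 59.9
t 8.9667 pos [ 0.475  -0.3396  0.1818] rot [-180.     0.3  160.1] units [ 3.8  12.61  0.06] F [ 0.4  0.4 -1.4] gap 0.0286 g 59.9 q [ 43.  41. -20. 100.  20.  43.  83.]
```

View pics/n.png

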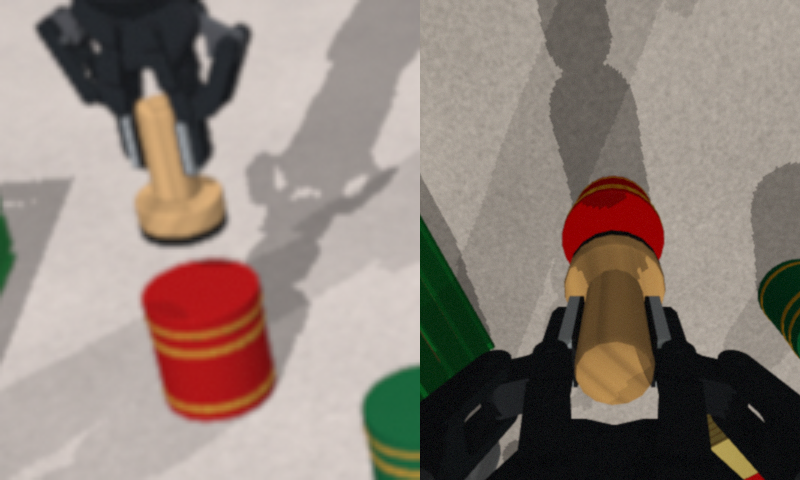

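The white neck is gone (crop around (205,325)), so the lid is home, and the press is still upright and held. Back to the mat.

```bash
python3 -m handwheel '[-1,0.1,0.32,0,0,0,0, -1,0.17,0.6,0,0,0,0, -1,0.19,0.63,0,0,0,0, -1,0.19,0.63,0,0,0,0, -1,0.19,0.63,0,0,0,0]'
python3 -m handwheel '[-1,0.19,0.63,0,0,0,0, -1,0.19,0.63,0,0,0,0, -1,0.19,0.63,0,0,0,0, -1,0.19,0.63,0,0,0,0, -1,0.19,0.63,0,0,0,0]'
python3 -m handwheel '[-1,0.19,0.63,0,0,0,0, -1,0.19,0.63,0,0,0,0, -1,0.19,0.63,0,0,0,0, -1,0.19,0.63,0,0,0,0, -1,0.19,0.63,0,0,0,0]'
python3 -m handwheel '[-1,0.19,0.63,0,0,0,0, -1,0.19,0.63,0,0,0,0, -1,0.19,0.63,0,0,0,0, -1,0.19,0.63,0,0,0,0, -1,0.19,0.63,0,0,0,0]'
python3 -m handwheel '[-1,0.12,0.35,0,0,0,0, -1,0,0,0,0,0,0, -1,0,0,0,0,0,0]'
python3 - <<'E'
from h import *
todo(.5035,.1865,.049)
E
```

```text
time_s: 9.48
ee_pos: [0.4786, -0.2189, 0.178]
tool_rot: [179.9, -0.2, 160.2]
wrist_force: [0.2, 0.3, -2.4]
finger_gap: 0.0288
gripper_force: 59.8
time_s: 9.9
ee_pos: [0.4854, -0.0877, 0.1782]
tool_rot: [180.0, -0.1, 160.2]
wrist_force: [0.6, 0.1, -1.1]
finger_gap: 0.0288
gripper_force: 59.8
time_s: 10.32
ee_pos: [0.4922, 0.0434, 0.1782]
tool_rot: [-180.0, -0.1, 160.2]
wrist_force: [0.2, -0.2, -2.5]
finger_gap: 0.029
gripper_force: 59.8
time_s: 10.73
ee_pos: [0.4991, 0.1746, 0.1781]
tool_rot: [-179.9, -0.1, 160.2]
wrist_force: [0.6, -0.5, -1.8]
finger_gap: 0.0286
gripper_force: 59.8
time_s: 10.98
ee_pos: [0.4995, 0.1885, 0.1782]
tool_rot: [-179.9, -0.1, 160.3]
wrist_force: [-0.1, -1.2, -1.4]
finger_gap: 0.0287
gripper_force: 59.7
t 10.9833 pos [0.4995 0.1885 0.1782] rot [-1.799e+02 -1.000e-01  1.603e+02] units [-0.12 -0.01  3.23] F [-0.1 -1.2 -1.4] gap 0.0287 g 59.7 q [-17.  37. -14. 108.  14.  36.  30.]
```

```bash
python3 -m handwheel '[-1,-0.1,0,0.6,0,0,0, -1,0,0,0.7,0,0,0, -1,0,0,0.7,0,0,0, -1,0,0,0.5,0,0,0, -1,0,0,0.3,0,0,0]'
python3 -m handwheel '[-1,0,0,0.2,0,0,0, -1,0,0,0,0,0,0, -1,0,0,0.1,0,0,0, -1,0,0,0,0,0,0]'
python3 -m handwheel '[-1,0,0,0.05,0,0,0, -1,0,0,0,0,0,0]'
python3 -m handwheel '[-1,0,0,0.04,0,0,0, -1,0,0,0,0,0,0]'
```

```text
time_s: 11.4
ee_pos: [0.5029, 0.1833, 0.0646]
tool_rot: [-179.7, -0.2, 160.0]
wrist_force: [-0.1, -0.1, -1.9]
finger_gap: 0.0291
gripper_force: 59.7
time_s: 11.73
ee_pos: [0.5051, 0.1858, 0.0555]
tool_rot: [180.0, 0.0, 160.1]
wrist_force: [-0.0, 0.2, -1.1]
finger_gap: 0.0289
gripper_force: 59.7
time_s: 11.9
ee_pos: [0.5052, 0.1861, 0.0538]
tool_rot: [180.0, 0.0, 160.1]
wrist_force: [0.3, 0.5, -2.3]
finger_gap: 0.0289
gripper_force: 59.7
time_s: 12.07
ee_pos: [0.505, 0.1862, 0.0519]
tool_rot: [180.0, 0.0, 160.1]
wrist_force: [0.3, 0.0, -1.5]
finger_gap: 0.0287
gripper_force: 59.7
```

```bash
python3 -m handwheel '[-1,0,0,0.05,0,0,0, -1,0,0,0,0,0,0]'
python3 -m handwheel '[-1,0,0,0.04,0,0,0, -1,0,0,0,0,0,0]'
python3 -m handwheel '[-1,0,0,0.02,0,0,0, -1,0,0,0,0,0,0]'
```

```text
time_s: 12.23
ee_pos: [0.5048, 0.1861, 0.0495]
tool_rot: [180.0, -0.0, 160.1]
wrist_force: [-0.1, -0.3, -1.7]
finger_gap: 0.029
gripper_force: 59.7
time_s: 12.4
ee_pos: [0.505, 0.1862, 0.0481]
tool_rot: [180.0, 0.0, 160.1]
wrist_force: [0.3, -0.3, -0.8]
finger_gap: 0.0291
gripper_force: 59.7
time_s: 12.57
ee_pos: [0.505, 0.1862, 0.0481]
tool_rot: [180.0, 0.0, 160.1]
wrist_force: [-1.3, 0.0, 7.1]
finger_gap: 0.0288
gripper_force: 60.8
```

Touchdown on the mat with a light 7 N. Now to release and retreat straight up.

```bash
python3 -m handwheel '[1,0,0,0,0,0,0, 1,0,0,0,0,0,0, 1,0,0,0,0,0,0, 1,0,0,0,0,0,0, 1,0,0,0,0,0,0]'
python3 -m handwheel '[1,0,0,0,0,0,0, 1,0,0,0,0,0,0, 1,0,0,-0.2,0,0,0, 1,0,0,-0.4,0,0,0, 1,0,0,-0.6,0,0,0]'
python3 -m handwheel '[1,0,0,-0.8,0,0,0, 1,0,0,-0.8,0,0,0, 1,0,0,-0.8,0,0,0, 1,0,0,-0.6,0,0,0, 1,0,0,-0.2,0,0,0]'
python3 -m handwheel '[1,0,0,0,0,0,0, 1,0,0,0,0,0,0, 1,0,0,0,0,0,0]'
python3 - <<'E'
from h import *
todo(.5,.18,.2)
s=snapshot("scene");w=snapshot("wrist")
print([(np.round(d["point"],3).tolist(),round(d["confidence"],2)) for d in spot_point("wrist","press")])
cv2.imwrite("pics/e.png",np.hstack([cv2.resize(s[180:340,340:480],(420,480)),w[:,130:510]]))
E
```

```text
time_s: 12.98
ee_pos: [0.5049, 0.1861, 0.0472]
tool_rot: [180.0, -0.0, 160.1]
wrist_force: [0.9, 0.3, -0.0]
finger_gap: 0.0849
gripper_force: 0.0
time_s: 13.4
ee_pos: [0.5036, 0.1856, 0.0948]
tool_rot: [-179.9, -0.2, 160.2]
wrist_force: [1.1, 0.3, 0.2]
finger_gap: 0.0854
gripper_force: 0.0
time_s: 13.82
ee_pos: [0.5066, 0.187, 0.2277]
tool_rot: [179.7, 0.3, 160.1]
wrist_force: [-0.6, -0.1, -0.7]
finger_gap: 0.0852
gripper_force: 0.0
time_s: 14.07
ee_pos: [0.5039, 0.1855, 0.2219]
tool_rot: [-179.9, -0.1, 160.1]
wrist_force: [-0.4, -0.3, -0.4]
finger_gap: 0.0852
gripper_force: 0.0
t 14.0667 pos [0.5039 0.1855 0.2219] rot [-1.799e+02 -1.000e-01  1.601e+02] units [ 0.04 -0.16  0.55] F [-0.4 -0.3 -0.4] gap 0.0852 g 0.0 q [-16.  34. -16. 105.  13.  43.  32.]
[([0.492, 0.056, 0.006], 0.73), ([0.5, 0.188, 0.002], 0.72), ([0.635, 0.166, -0.003], 0.6)]
```

View pics/e.png

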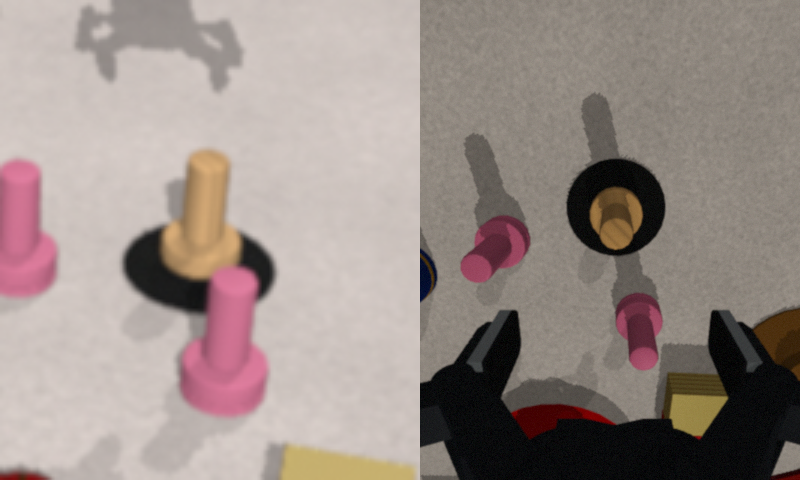

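The press stands upright, centred on the mat (wrist crop (615,215)), and the gripper is clear.

```bash
python3 -c "from workcell import *;print(close_job())"
```

```text
the job is handed in; nothing more can be done
None
```

The red tin's lid is pressed fully home, the press stands upright near the centre of its black mat with the gripper clear, and I handed the job in at about 14 s of the 48 s allowed; no verdict came back.

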